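Refit the return spring of a colour-tube press

ROBOT

A 7-joint arm with a two-finger parallel gripper is mounted at the origin on a cart in front of the work surface, level with it; the furniture and walls round the work are solid. World frame = base frame: x ahead of the robot, y to its left, z up, the work surface at z = 0. Lengths are in m, angles in rad, forces in N, time in s.
With the tool pointing down it reaches from about 0.425 to 0.925 m from the base axis. Payload 6.8 kg.
Tool frame: the origin (TCP) lies where the fingers leave the gripper's body, on its centre line; the fingertips stand 73 mm ahead of it and the grasp point (between the pads) lies 54 mm ahead of it; z points along the fingers, y is the line along which they close (so a half turn about z gives the same grasp; the last joint's range is limited). The gripper opens to 85 mm and grips with 20 to 120 N. Pads are 22 mm wide; open, the fingers measure 114 mm over their backs; the gripper's body (76 mm by 85 mm) begins 54 mm behind the grasp point. The pads swing forward as they close: fully open they stand 13 mm farther back than shut.
Start: joints at [1.081, 0.477, 0.022, 1.555, -0.011, 1.109, -0.083], TCP at [0.252, -0.626, 0.304] pointing down, gripper open.
Joint ranges: [-2.96, 2.96], [-0.34, 2.1], [-1.41, 1.46], [0.24, 2.44], [-1.37, 4.51], [0.17, 1.92], [-2.96, 2.96]. Speed limits (rad/s): [2.39, 2.39, 3.14, 3.14, 3.14, 3.14, 3.14].

INTERFACE

Orientations are given as a rotation vector (axis times angle).
In Python, from bench import r, camrig gives the robot as it stands (r), with the cameras (camrig).
- The arm moves only by the shell command python3 drive.py [OPENING] [FORCE], which reads ROWS from standard input. ROWS is a JSON list that holds a single list of rows (three levels of brackets), with 1 to 5 rows, each of 6 numbers: dx, dy, dz in parts of the range, where 1.0 means 30 cm, then a rotation vector rx, ry, rz in a scale on which 1.0 is pi/2 rad; each row is the pose to reach, as a shift and turn from the pose commanded when the command began, along the tool's axes at that moment; what a row does not reach only later rows make up. A row lasts 1/10 s, in which the tool goes at most 0.05 m and 0.15 rad, less where a joint would pass 70% of its speed; a pose out of reach is approached as far as the arm can. OPENING is the finger opening in m, set as the command begins (- or left out keeps the last). The fingers move at their own pace and stop on an object; FORCE is the grip in N (left out, the last holds). Time passes only in rows, so rows that do not move let the fingers close. It prints the time, the measured TCP pose, the force, the opening and the grip force at its end. Input that does not fit is refused with a message, and nothing moves.
- r.get_obs(): the state, without advancing time (a new reading comes with each control period).
- camrig.grab_frame(name): name is "scene" or "top" or "wrist"; returns (picture, depth): 384x512x3 uint8, blue, green, red; 384x512 float32, m along the optical axis (not along the pixel's ray), 0 where there is no reading.
- camrig.camera_info(name): a dict with "camera_matrix" (3x3 intrinsics, pixels), "R" (3x3) and "t" (3): a world point X has camera coordinates R X + t. Camera axes: x right, y down, z forward; pixel columns grow to the right and rows downward; lengths in m; the calibration is good to about 2 mm. A picture is of the moment at which its call begins: read the wrist's pose just before it. camera_info takes no time and is no camera call; for the wrist camera it gives the pose at the moment of the call.
- r.hand_in(): hands the job in; it is judged then, once.
The state is a dict: "clock": time; "joints": joint angles; "qvel": joint speeds; "tau": joint torques, N m; "tcp_pos": TCP position; "orientation": TCP orientation; "contact_force": force on the tool from outside, world axes, zero at the start; "moment": the same for the moment, N m; "grip_width": finger opening in m; "gripper_force": force on a finger pad.
Only numpy, scipy, OpenCV 4.12 (cv2) and the standard library are available. Lean on these libraries where they do the work, as an engineer would, in place of code of your own. Each camera call takes 0.05 s, during which the arm holds its last target. There are 200 camera calls.

TASK

The lever of the colour-tube press hangs limp because its return spring is off. Put the spring's hook down into the hole in the lever's tab, stretch the spring and ease its eye over the head of the anchor post, without forcing or overstretching it, so that it sits round the post's neck when you let go; then push the lever's rubber grip over until the jaws are closed and let it spring back to its stop. Leave the other things on the worktop where they are.

Things in the scene. Friction and masses are not known exactly. Their poses are not given: they have to be found in the camera images.
- press: Grey bench press for colour tubes, screwed down: base plate 130 (x) x 310 (y) x 8 mm. Origin under the plate's middle, x away from the robot, y to the left along the spring's line, z up; 'press frame' below means this, mm. An upright ribbed fixed jaw, up to z 56, fills x 37 to 63, y -145 to -17.
- pivot (a point): On the lever's upright pivot, press frame x 20, y -15, z 24 (boss 24 mm wide, up to z 46). The lever is a bell crank: a flat tab with the spring hole points to the robot when home; the ribbed jaw plate (7 mm, z 11 to 55) and grip point right and, when home, 0.5 rad towards the robot.
- lever (a joint): Turn of the lever, rad: 0 = home, jaw open on its stop pin (9 mm thick, up to z 32, at press frame x -18, y -65); 0.5 = jaws closed. Growing values swing the grip away from the robot. Unsprung it stays where it is left (about 1 N at the hole moves it); a leftward pull on the tab brings it home.
- hole (a point): Middle of the round hole in the tab, 40 mm from the pivot (press frame x -20, y -15, z 24 when home). 7 mm across, upright, 1 mm chamfers, through the 5 mm thick tab (z 21.5 to 26.5; 17 mm wide, ends 9 mm past the hole). Free below it down to the base plate (z 8).
- grip (a point): Middle of the lever's black rubber grip, 165 mm from the pivot: level round bar, 19 mm thick, 66 mm long, in line with the pivot, axis at z 33. With the spring on, some 5 N here closes the jaws.
- anchor_mid (a point): Mark on the press (press frame x -20, y 123, z 24): the middle of the anchor post's travel. The post's foot (26 mm wide along y, top z 14.5) is clamped anywhere along its slot, so the post stands on the press's y line through this mark, up to 10 mm either side. Its true place is not reported: see or feel for it.
- post_height (a point): Mark above anchor_mid at the top of the post (press frame z 34.5). Upright post: shoulder 17 mm across up to z 18.5, neck 7 mm across up to z 29, head 9.8 mm across above it with a domed top. The foot's clamp nut (12 mm, up to z 20.5) is 34 mm from the post, on the side away from the robot.
- spring: Loose steel tension spring, grey moulded plug at each end (24 long, 18 x 18 mm), 0.1 kg. Origin under the middle of the hook plug, x along the spring to the eye, z up, spring axis at z 9. The wire hook (4 mm wire) leaves the plug's end, arches over with its middle at z 18.5 and drops as a straight leg, tip at z 0.6.
- hook (a point): Middle of the hook's leg, on the spring's axis, 23.7 mm from the hook plug's middle (clear gap 9 mm between leg and plug). When hooked in it lies in the tab's hole; the leg reaches 8 mm below it and the arch 7.5 mm above it (clear).
- eye_plug (a point): Middle of the eye plug (24 x 18 x 18 mm, plain sides to grip across), on the spring's axis; 68 mm from the hook plug's middle when slack.
- eye (a point): Centre of the eye, a level flat ring of 4 mm wire on the spring's axis, 13.5 mm inside, 22 mm outside, 22 mm beyond the eye plug's middle. Hook leg to eye centre 113.7 mm when slack.
- stretch (a joint): Lengthening of the spring, m: 0 = slack. Pull 3 N when it begins to stretch, plus 0.3 N per mm; over 55 mm ruins it. Eye on the post and lever home: 9 to 30 mm; 19 mm more with the jaws closed. The spring lengthens but does not bend: to raise the eye with the hook in the hole, tilt the spring about the hook.
- hair_clip: Bystander: pink hair clip 62 x 12 x 17 mm, behind the spring.
- brush_c0: Bystander: small mask brush, 63 x 22 x 11 mm, left of the spring.

How it is judged:
By the outcome, as a careful person would: the job done as asked, in the order asked, and still so for the second after the job is handed in, with the robot touching nothing.
It also fails if it takes over 72 s, if anything falls off the work surface, if the arm or the gripper's body presses on something with over 40 N, if the wrist force passes 120 N, or if a joint passes its speed limit or range.

## Working session

There is one attempt and no reset: what is moved stays moved. The work goes in short steps, Python scripts to look and compute and a shell command to move; the robot and the scene stay as the last step left them, time stands still between calls to the robot, and variables do not carry over. Pictures are saved under pics/ and viewed, at most 10 in all, crops included, and the job is handed in when it is done.

```bash
ls; mkdir -p pics; python3 - <<'E'
from bench import r, camrig
import cv2,numpy as np
o=r.get_obs();print({k:np.round(v,3) for k,v in o.items()})
a,d=camrig.grab_frame("top");b,e=camrig.grab_frame("scene")
np.savez('f0.npz',a=a,d=d,b=b,e=e)
for n in("top","scene","wrist"):
    c=camrig.camera_info(n);print(n,np.round(c["camera_matrix"],1).tolist(),np.round(c["R"],3).tolist(),np.round(c["t"],3))
cv2.imwrite('pics/top0.png',a);cv2.imwrite('pics/scene0.png',b)
E
```

```text
bench.py
drive.py
pics
{'clock': np.float64(0.0), 'joints': array([ 1.081,  0.478,  0.022,  1.556, -0.011,  1.109, -0.083]), 'qvel': array([-0.001, -0.   ,  0.001,  0.001, -0.   , -0.002,  0.   ]), 'tau': array([ 0.0000e+00, -5.9646e+01,  1.6080e+00, -2.8120e+01,  1.3000e-02,
        1.0000e-02,  0.0000e+00]), 'tcp_pos': array([ 0.251, -0.626,  0.303]), 'orientation': array([-3.083e+00, -5.960e-01,  1.000e-03]), 'contact_force': array([0.3  , 0.257, 0.321]), 'moment': array([-0.03 ,  0.006,  0.052]), 'gripper_force': np.float64(0.0), 'grip_width': np.float64(0.085)}
top [[464.5, 0.0, 249.3], [0.0, 464.5, 195.2], [0.0, 0.0, 1.0]] [[0.005, -1.0, 0.015], [-0.983, -0.007, -0.183], [0.183, -0.014, -0.983]] [0.171 0.538 1.107]
scene [[358.8, 0.0, 259.1], [0.0, 358.8, 190.7], [0.0, 0.0, 1.0]] [[-0.895, -0.445, 0.018], [-0.268, 0.505, -0.82], [0.356, -0.739, -0.572]] [0.545 0.112 0.847]
wrist [[289.7, 0.0, 251.8], [0.0, 289.7, 193.7], [0.0, 0.0, 1.0]] [[0.374, -0.928, -0.002], [-0.886, -0.358, 0.295], [-0.274, -0.108, -0.956]] [-0.675 -0.039  0.38 ]
```

View pics/top0.png

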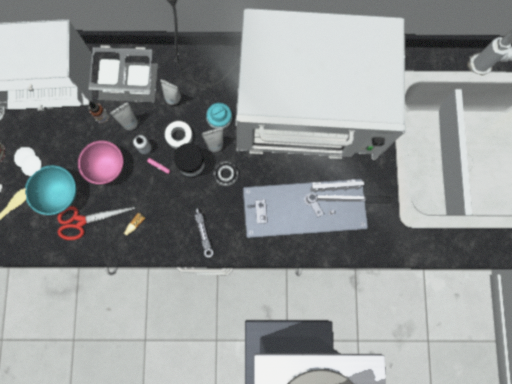

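View pics/scene0.png

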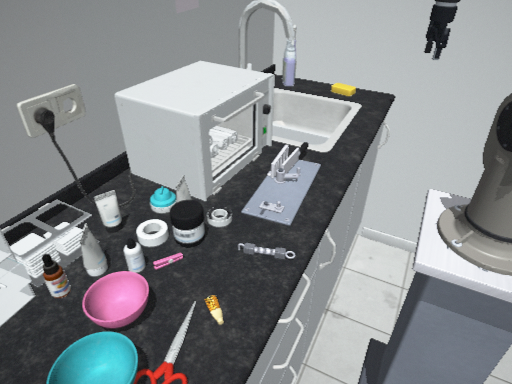

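The top view shows the press plate at about (245–367, 180–237) and the spring from hook (198,210) to eye (209,253). The lever lies near (310,197)–(365,197), so it looks nearly closed, and the anchor post is near (262,210). Next I'll measure these.

```bash
cat > h.py <<'E'
import numpy as np,cv2
from bench import r, camrig
from scipy.spatial.transform import Rotation as Ro
def ray(c,u,v,z):
    K,R,t=[np.array(c[k]) for k in("camera_matrix","R","t")]
    d=R.T@np.linalg.inv(K)@np.array([u,v,1.]);o=-R.T@t
    return o+d*(z-o[2])/d[2]
def proj(c,X):
    K,R,t=[np.array(c[k]) for k in("camera_matrix","R","t")]
    p=K@(R@np.asarray(X,float)+t);return p[:2]/p[2]
def tool(world_delta=None,tcp=None,rot=None):
    """shift to reach tcp (world) in tool axes from the measured pose, and relative rotvec"""
    o=r.get_obs();R0=Ro.from_rotvec(o["orientation"])
    d=R0.inv().apply(np.array(tcp)-o["tcp_pos"])if tcp is not None else R0.inv().apply(world_delta)
    q=(R0.inv()*rot).as_rotvec() if rot is not None else np.zeros(3)
    return np.round(d,4),np.round(q,4)
E
python3 - <<'E'
from h import *
f=np.load('f0.npz');a=f['a'];c=camrig.camera_info("top")
hsv=cv2.cvtColor(a,cv2.COLOR_BGR2HSV)
m=((hsv[...,0]>95)&(hsv[...,0]<130)&(hsv[...,1]>25)&(hsv[...,2]>90)).astype(np.uint8)*255
m[:170]=0;m[245:]=0;m[:,:235]=0;m[:,380:]=0
cs,_=cv2.findContours(m,cv2.RETR_EXTERNAL,cv2.CHAIN_APPROX_NONE);k=max(cs,key=cv2.contourArea)
rc=cv2.minAreaRect(cv2.convexHull(k));bx=cv2.boxPoints(rc);print(rc)
P=np.array([ray(c,u,v,.008) for u,v in bx]);print(P.round(4),P.mean(0),np.linalg.norm(np.diff(P,axis=0),axis=1))
# depth check
d=f['d'];print('depth at plate',d[225,300],'table',d[225,225])
cr=a[165:265,185:385];cv2.imwrite('pics/crop0.png',cv2.resize(cr,None,fx=4,fy=4,interpolation=cv2.INTER_CUBIC))
for n,(u,v) in dict(hook=(198,210),eye=(209,253),post=(262,210)).items(): print(n,ray(c,u,v,.009))
E
```

```text
((304.7030334472656, 207.84263610839844), (51.22662353515625, 121.83245086669922), 85.91438293457031)
[[ 0.5665  0.1921  0.008 ]
 [ 0.592  -0.124   0.008 ]
 [ 0.4586 -0.128   0.008 ]
 [ 0.4346  0.1818  0.008 ]] [0.51292603 0.03047024 0.008     ] [0.31713094 0.13351541 0.31072658]
depth at plate 1.1812462 table 1.1890594
hook [0.50455529 0.30424952 0.009     ]
eye [0.39555175 0.27394858 0.009     ]
post [0.50569074 0.1407263  0.009     ]
```

View pics/crop0.png

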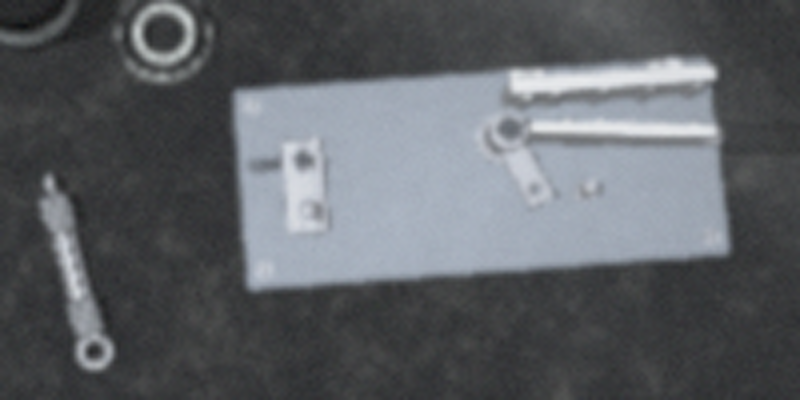

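The enlarged crop (scale 4, offset 185,165) gives the post at about (311,211), the pivot at (508,128), the hole at (533,188) and the stop pin at (590,187). The eye is at (94,350) and the hook at (48,182). Next I'll move over the press for a wrist view.

The manual's scale: shifts go in shares of 30 cm and turns go in shares of pi/2 rad. Converting my numbers, 0.185 m is 0.6167, 0.037 m is 0.1233, -0.52 rad is -0.331.

```bash
echo '[[[0.1233, -0.1067, -0.0133, 0, 0, -0.0828], [0.2467, -0.2133, -0.0267, 0, 0, -0.1655], [0.37, -0.3167, -0.04, 0, 0, -0.2483], [0.4933, -0.4233, -0.0533, 0, 0, -0.331], [0.6167, -0.5267, -0.0667, 0, 0, -0.4138]]]' | python3 drive.py
python3 - <<'E'
from h import *
c=camrig.camera_info("wrist");R=np.array(c["R"]);print('cam',-R.T@c["t"]);o=r.get_obs();print(o["joints"].round(3))
T=Ro.from_rotvec(o["orientation"]);print('cam in tool',T.inv().apply(-R.T@np.array(c["t"])-o["tcp_pos"]),(R@T.as_matrix()).round(3))
print(T.as_matrix().round(3))
print(tool(tcp=[.50,.04,.35],rot=Ro.from_euler('zx',[94.6,180],degrees=True)if 0 else Ro.from_matrix(np.array([[-.08,.997,0],[.997,.08,0],[0,0,-1.]]).T)))
E
```

```text
clock: 0.6
tcp_pos: [0.3647, -0.4088, 0.3238]
orientation: [-2.728, -1.557, 0.001]
contact_force: [1.3, -0.3, 1.2]
grip_width: 0.0852
gripper_force: 0.0
cam [ 0.4032289  -0.34495249  0.39360571]
[ 0.893  0.259 -0.197  1.828  0.058  1.061  0.141]
cam in tool [ 0.07458533  0.00066352 -0.06982581] [[ 0.001  1.     0.001]
 [-0.956  0.001 -0.294]
 [-0.294 -0.     0.956]]
[[ 0.509  0.861 -0.001]
 [ 0.861 -0.509  0.   ]
 [-0.    -0.001 -1.   ]]
(array([ 0.4552, -0.1118, -0.0262]), array([-6.000e-04, -1.000e-04, -6.138e-01]))
```

In the tool's units: 0.225 m is 0.75, 0.09 m is 0.3, -0.24 rad is -0.1528.

```bash
echo '[[[0.15, -0.04, 0.02, 0, 0, -0.0764], [0.3, -0.08, 0.04, 0, 0, -0.1528], [0.45, -0.12, 0.06, 0, 0, -0.2292], [0.6, -0.16, 0.08, 0, 0, -0.3056], [0.75, -0.2, 0.1, 0, 0, -0.382]]]' | python3 drive.py
python3 - <<'E'
from h import *
print(tool(tcp=[.51,.03,.25],rot=Ro.from_matrix(np.array([[-.08,.997,0],[.997,.08,0],[0,0,-1.]]).T)))
E
```

```text
clock: 1.1
tcp_pos: [0.4282, -0.1851, 0.2936]
orientation: [2.147, 2.293, -0.0]
contact_force: [0.0, 0.5, -0.5]
grip_width: 0.0854
gripper_force: 0.0
(array([0.2093, 0.0957, 0.0436]), array([-0.0001,  0.0002, -0.0144]))
```

In the tool's units: 0.209 m is 0.6967, 0.168 m is 0.56, -0.014 rad is -0.0089.

```bash
echo '[[[0.14, 0.0633, 0.0333, 0, 0, -0.0064], [0.28, 0.1267, 0.0667, 0, 0, -0.0089], [0.42, 0.19, 0.1, 0, 0, -0.0089], [0.56, 0.2533, 0.1333, 0, 0, -0.0089], [0.6967, 0.32, 0.1467, 0, 0, -0.0089]]]' | python3 drive.py; echo '[[[0, 0, 0, 0, 0, 0], [0, 0, 0, 0, 0, 0]]]' | python3 drive.py
python3 - <<'E'
from h import *
o=r.get_obs();c=camrig.camera_info("wrist");a,d=camrig.grab_frame("wrist");np.savez('w1.npz',a=a,d=d,**c)
cv2.imwrite('pics/w1.png',cv2.resize(a,(800,600)));print(o["joints"].round(3))
E
```

```text
clock: 1.6
tcp_pos: [0.5111, 0.0291, 0.2488]
orientation: [-2.136, -2.302, 0.002]
contact_force: [0.6, -0.9, -0.0]
grip_width: 0.0852
gripper_force: 0.0
clock: 1.8
tcp_pos: [0.5112, 0.0286, 0.2494]
orientation: [-2.133, -2.305, 0.001]
contact_force: [0.3, 0.7, -0.1]
grip_width: 0.0855
gripper_force: 0.0
[ 0.282  0.325 -0.548  1.966  0.212  0.907 -0.297]
```

View pics/w1.png

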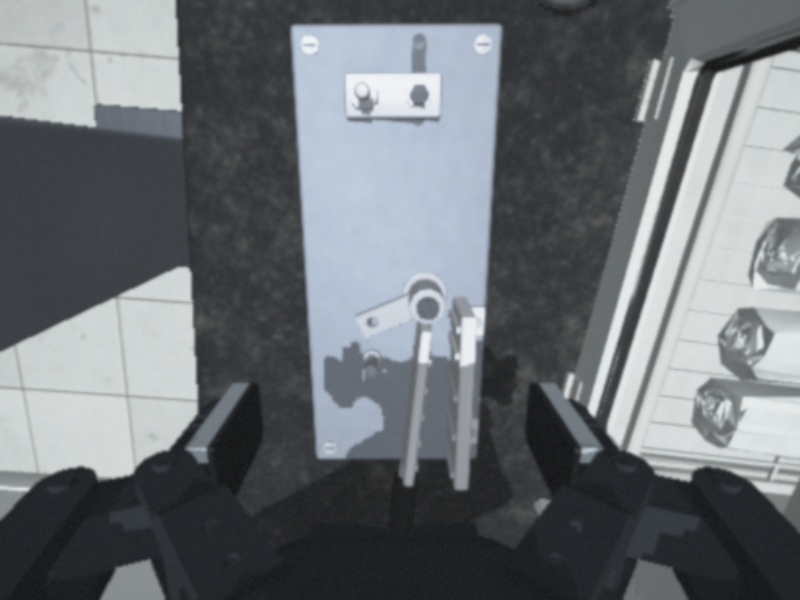

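Wrist view in 800-pixel coordinates: the plate corners are about (292,25), (502,25), (480,458) and (317,458). The post head is at (360,88), the hole at (372,322) and the boss at (427,305), so the lever is about 0.4 rad from home.

```bash
python3 - <<'E'
from h import *
f=np.load('w1.npz');a=f['a'];c={k:f[k] for k in("camera_matrix","R","t")}
s=.64
hsv=cv2.cvtColor(a,cv2.COLOR_BGR2HSV)
m=((hsv[...,0]>95)&(hsv[...,0]<130)&(hsv[...,1]>25)).astype(np.uint8)*255
# edge fits: left & right & top edges
def rowedge(v,left):
    x=a[v].astype(int).max(1)
    g=np.abs(np.diff(x));lo,hi=((180,215) if left else (300,330))
    i=lo+np.argmax(g[lo:hi]);return i+.5+.5
def fit(pts):
    return cv2.fitLine(np.array(pts,np.float32),cv2.DIST_HUBER,0,.01,.01).ravel()
L=[ray(c,rowedge(v,True),v,.008)[:2] for v in range(25,200,3)]
Rr=[ray(c,rowedge(v,False),v,.008)[:2] for v in range(25,185,3)]
def coledge(u,lo,hi):
    x=a[:,u].astype(int).max(1);g=np.abs(np.diff(x));return lo+np.argmax(g[lo:hi])+1
T=[ray(c,u,coledge(u,5,30),.008)[:2] for u in range(195,315,3)]
B=[ray(c,u,coledge(u,285,300),.008)[:2] for u in list(range(208,218))]
l,rr,t,b=fit(L),fit(Rr),fit(T),fit(B)
for x in(l,rr,t,b): print(x.round(4),np.degrees(np.arctan2(x[1],x[0])))
def X(p,q):
    k=np.linalg.solve(np.array([p[:2],-q[:2]]).T,(q[2:]-p[2:]));return p[2:]+k[0]*p[:2]
ct=X(l,t),X(rr,t);yx=l[:2]*np.sign(l[1])+rr[:2]*np.sign(rr[1]);yx/=np.linalg.norm(yx);xx=np.array([yx[1],-yx[0]])
print('top corners',ct,np.linalg.norm(ct[0]-ct[1]),'yaw',np.arctan2(-yx[0],yx[1]))
O=(ct[0]+ct[1])/2-.155*yx;print('O top',O,'bottom y',(b[2:]-O)@yx)
M=lambda p:np.array([(p[:2]-O)@xx,(p[:2]-O)@yx])*1000
for n,u,v,z in(('posttop',360,88,.0345),('hole',372,322,.0265),('boss',427,305,.046),('nut',419,95,.0205),('pin',372,358,.032)): print(n,M(ray(c,u*s,v*s,z)).round(1))
cv2.imwrite('pics/w1c.png',cv2.resize(a[40:240,190:320],None,fx=3,fy=3,interpolation=cv2.INTER_CUBIC))
E
```

```text
[ 0.0811 -0.9967  0.444   0.0881] -85.34623
[ 0.0805 -0.9968  0.5711  0.1061] -85.37982
[0.996  0.0889 0.4917 0.1825] 5.101418
[ 0.9968  0.08    0.4739 -0.128 ] 4.590886
top corners (array([0.4367076 , 0.17756659], dtype=float32), array([0.56436664, 0.18896303], dtype=float32)) 0.12816674 yaw 0.080930434
O top [0.5130676  0.02877213] bottom y -0.15314347
posttop [-20.9 115.9]
hole [-16.7 -29.4]
boss [ 19.3 -11.2]
nut [ 13.8 114. ]
pin [-16.8 -53.8]
```

View pics/w1c.png

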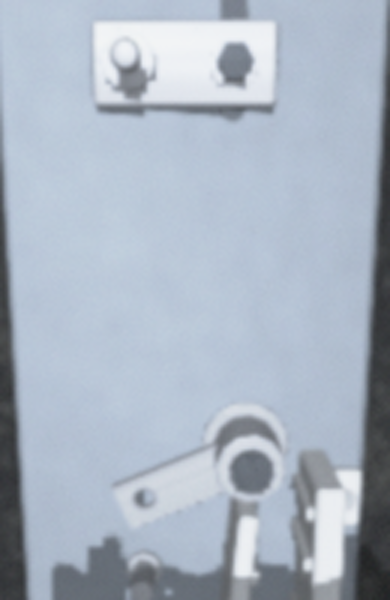

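The crop shows the post head at (126,53), the hole at (145,497) and the boss top at (251,467). The hole position and jaw line both put the lever at about 0.41 rad. The plan is to grip the hook plug, hook in with the wrist camera watching, then regrip at the eye plug. First I'll go over the spring.

In the tool's units: 0.245 m is 0.8167, 0.15 m is 0.5, -0.75 rad is -0.4775.

```bash
echo '[[[0.1667, 0, 0, 0, 0, -0.0955], [0.3333, 0, 0, 0, 0, -0.191], [0.5, -0.0133, 0, 0, 0, -0.2865], [0.6667, -0.0233, 0, 0, 0, -0.382], [0.8167, -0.0233, 0, 0, 0, -0.4775]]]' | python3 drive.py; echo '[[[0, 0, 0, 0, 0, -0.0955], [0, 0, 0, 0, 0, -0.191], [0, 0, 0, 0, 0, -0.2865], [0, 0, 0, 0, 0, -0.382], [0, 0, 0, 0, 0, -0.4775]]]' | python3 drive.py;echo '[[[0, 0, 0, 0, 0, -0.0955], [0, 0, 0, 0, 0, -0.1655], [0, 0, 0, 0, 0, -0.1655]]]' | python3 drive.py
python3 - <<'E'
from h import *
o=r.get_obs();c=camrig.camera_info("wrist");a,d=camrig.grab_frame("wrist");np.savez('w2.npz',a=a,d=d,**c)
cv2.imwrite('pics/w2.png',cv2.resize(a,(800,600)));print(o["joints"].round(3),o["tcp_pos"])
E
```

```text
clock: 2.35
tcp_pos: [0.4859, 0.2713, 0.2501]
orientation: [1.139, 2.927, -0.001]
contact_force: [0.8, 0.6, 0.4]
grip_width: 0.0858
gripper_force: 0.0
clock: 2.85
tcp_pos: [0.4868, 0.2689, 0.2497]
orientation: [-0.011, 3.141, -0.003]
contact_force: [0.5, 0.4, 0.2]
grip_width: 0.0854
gripper_force: 0.0
clock: 3.15
tcp_pos: [0.4868, 0.269, 0.2495]
orientation: [0.41, -3.114, 0.002]
contact_force: [0.1, 0.3, -0.7]
grip_width: 0.0849
gripper_force: 0.0
[ 0.128  0.525 -0.979  1.849  0.503  1.042  0.778] [0.48677001 0.26901027 0.24948381]
```

View pics/w2.png

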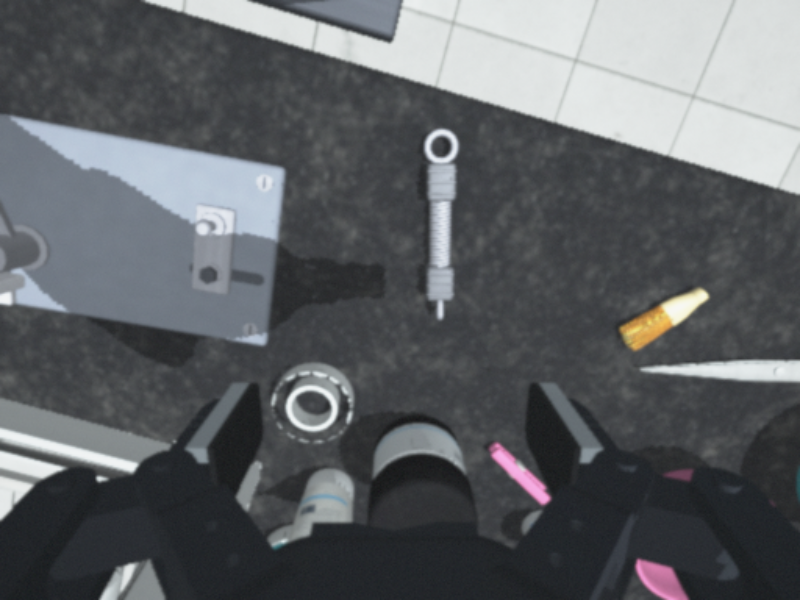

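In the wrist view (800 px) the spring lies straight up the image: eye centre (441,147), eye plug (441,182), hook plug (440,284), hook (440,312). There is clear space around it.

```bash
python3 - <<'E'
from h import *
f=np.load('w2.npz');a=f['a'];c={k:f[k] for k in("camera_matrix","R","t")}
s=.64
g=cv2.cvtColor(a,cv2.COLOR_BGR2GRAY)
sub=(g[80:208,265:300]>110).astype(np.uint8)
for lo,hi in((80,108),(108,126),(170,192)):
    ys,xs=np.nonzero(g[lo:hi,265:300]>110);print('seg',lo,'u',xs.mean()+265,'v',ys.min()+lo,ys.max()+lo,'w',xs.min()+265,xs.max()+265)
E=ray(c,441*s,147*s,.009);EP=ray(c,441*s,182*s,.018);HP=ray(c,440*s,284*s,.018);H=ray(c,440*s,312*s,.0185)
print(E,EP,HP,H,np.linalg.norm((EP-HP)[:2]),np.linalg.norm((E-HP)[:2]))
d=(EP-HP)[:2]; d/=np.linalg.norm(d);d2=(E-HP)[:2];d2/=np.linalg.norm(d2)
print(np.degrees([np.arctan2(d[1],d[0]),np.arctan2(d2[1],d2[0])]))
x=np.r_[d2,0];y=np.array([x[1],-x[0],0]);R=Ro.from_matrix(np.array([x,y,[0,0,-1]]).T)
print('to plug',tool(tcp=[HP[0],HP[1],.077],rot=R))
E
```

```text
seg 80 u 282.29498525073745 v 82 107 w 271 293
seg 108 u 282.4736842105263 v 108 125 w 274 291
seg 170 u 281.4870317002882 v 170 191 w 273 290
[0.396496   0.27584138 0.009     ] [0.41743596 0.28123537 0.018     ] [0.48256236 0.30021824 0.018     ] [0.50182892 0.30598169 0.0185    ] 0.06783655225498202 0.08945194347743568
[-163.74979685 -164.18611432]
to plug (array([-0.004 ,  0.0311,  0.1725]), array([-0.001 , -0.0006, -0.017 ]))
```

In the tool's units: 0.171 m is 0.57, 0.031 m is 0.1033, -0.017 rad is -0.0108.

```bash
echo '[[[-0.0133, 0.1033, 0.1, 0, 0, -0.0108], [-0.0133, 0.1033, 0.25, 0, 0, -0.0108], [-0.0133, 0.1033, 0.4, 0, 0, -0.0108], [-0.0133, 0.1033, 0.5167, 0, 0, -0.0108], [-0.0133, 0.1033, 0.57, 0, 0, -0.0108]]]' | python3 drive.py .045 40; echo '[[[0, 0, 0, 0, 0, 0], [0, 0, 0, 0, 0, 0]]]' | python3 drive.py ; echo '[[[0, 0, 0, 0, 0, 0], [0, 0, 0, 0, 0, 0], [0, 0, 0, 0, 0, 0], [0, 0, 0, 0, 0, 0]]]' | python3 drive.py .01 40
```

```text
clock: 3.7
tcp_pos: [0.481, 0.3001, 0.0758]
orientation: [0.434, -3.108, 0.005]
contact_force: [0.5, -0.7, -0.6]
grip_width: 0.0447
gripper_force: 0.0
clock: 3.9
tcp_pos: [0.4825, 0.3027, 0.0802]
orientation: [-0.438, 3.109, 0.001]
contact_force: [-0.3, 0.9, 0.6]
grip_width: 0.0451
gripper_force: 0.0
clock: 4.3
tcp_pos: [0.4828, 0.3028, 0.0808]
orientation: [-0.439, 3.108, 0.001]
contact_force: [-0.3, -0.8, 5.2]
grip_width: 0.0168
gripper_force: 39.0
```

In the tool's units: -0.12 m is -0.4, -0.05 m is -0.1667, 0.16 rad is 0.1019.

```bash
echo '[[[0, 0, -0.0333, 0, 0, 0], [0, 0, -0.1, 0, 0, 0], [0, 0, -0.2, 0, 0, 0], [0, -0.0667, -0.3167, 0, 0, 0.0382], [0.0333, -0.1667, -0.4, 0, 0, 0.1019]]]' | python3 drive.py
python3 - <<'E'
from h import *
a=.081+.41+np.pi/2;d=np.array([np.cos(a),np.sin(a),0]);hole=np.array([.4989,-.0019,0])
R=Ro.from_matrix(np.array([d,[d[1],-d[0],0],[0,0,-1]]).T)
print(tool(tcp=hole+.0237*d+[0,0,.19],rot=R))
E
```

```text
clock: 4.8
tcp_pos: [0.4867, 0.2536, 0.2023]
orientation: [-0.19, 3.133, 0.006]
contact_force: [0.1, 0.1, -1.2]
grip_width: 0.0165
gripper_force: 39.3
(array([ 0.0273, -0.233 ,  0.0114]), array([5.0000e-03, 8.0000e-04, 1.2009e+00]))
```

In the tool's units: -0.2 m is -0.6667, -0.16 m is -0.5333, 0.7 rad is 0.4456.

```bash
echo '[[[0.0133, -0.1, 0.0067, 0, 0, 0.0891], [0.0267, -0.2333, 0.0133, 0, 0, 0.1783], [0.0467, -0.3833, 0.02, 0, 0, 0.2674], [0.0667, -0.5333, 0.0267, 0, 0, 0.3565], [0.08, -0.6667, 0.0333, 0, 0, 0.4456]]]' | python3 drive.py
python3 - <<'E'
from h import *
a=.081+.41+np.pi/2;d=np.array([np.cos(a),np.sin(a),0]);hole=np.array([.4989,-.0019,0])
R=Ro.from_matrix(np.array([d,[d[1],-d[0],0],[0,0,-1]]).T)
print(tool(tcp=hole+.0237*d+[0,0,.14],rot=R))
E
```

```text
clock: 5.3
tcp_pos: [0.4861, 0.0478, 0.1899]
orientation: [0.906, 3.007, -0.001]
contact_force: [1.0, 0.2, -0.3]
grip_width: 0.0166
gripper_force: 39.3
(array([-0.0172, -0.0231,  0.0499]), array([4.000e-04, 1.300e-03, 4.945e-01]))
```

In the tool's units: 0.05 m is 0.1667, 0.038 m is 0.1267, 0.494 rad is 0.3145.

```bash
echo '[[[-0.0133, -0.0267, 0.04, 0, 0, 0.0891], [-0.03, -0.05, 0.0833, 0, 0, 0.1783], [-0.0467, -0.07, 0.1267, 0, 0, 0.2674], [-0.0567, -0.0767, 0.1667, 0, 0, 0.3145], [-0.0567, -0.0767, 0.1667, 0, 0, 0.3145]]]' | python3 drive.py; echo '[[[0, 0, 0, 0, 0, 0], [0, 0, 0, 0, 0, 0]]]' | python3 drive.py
python3 - <<'E'
from h import *
o=r.get_obs();c=camrig.camera_info("wrist");a,d=camrig.grab_frame("wrist");np.savez('w3.npz',a=a,d=d,pos=o["tcp_pos"],ori=o["orientation"],**c)
b=a[180:384,120:380];cv2.imwrite('pics/w3.png',cv2.resize(b,None,fx=2.9,fy=2.9,interpolation=cv2.INTER_CUBIC));print(o["joints"].round(3),o["tcp_pos"],o["orientation"])
E
```

```text
clock: 5.8
tcp_pos: [0.4875, 0.021, 0.1386]
orientation: [-1.607, -2.699, 0.002]
contact_force: [0.7, 0.0, 0.5]
grip_width: 0.0165
gripper_force: 39.3
clock: 6.0
tcp_pos: [0.4885, 0.022, 0.1399]
orientation: [1.602, 2.701, 0.002]
contact_force: [-0.1, 0.7, -0.3]
grip_width: 0.0166
gripper_force: 39.3
[ 0.305  0.475 -0.581  2.096  0.41   0.681 -0.049] [0.48851161 0.02201435 0.13987902] [1.60212706e+00 2.70115347e+00 1.66789146e-03]
```

View pics/w3.png

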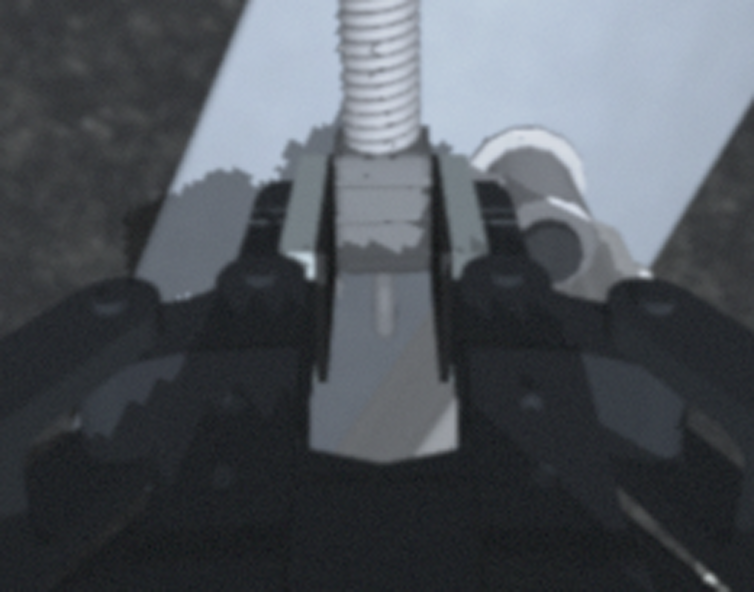

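Between the fingers the hook is visible at crop (385,272–335), centred on the tool plane, and the plug spans v 155–272. The leg is therefore about 22.5 mm behind the TCP axis. I'll go lower and 20 mm back so the hole shows in the gap.

In the tool's units: 0.022 m is 0.0733, 0.0165 m is 0.055.

```bash
echo '[[[0.03, -0.0033, 0.02, 0, 0, 0], [0.055, -0.0067, 0.0467, 0, 0, 0], [0.055, -0.0067, 0.0733, 0, 0, 0], [0.055, -0.0067, 0.0733, 0, 0, 0]]]' | python3 drive.py
python3 - <<'E'
from h import *
o=r.get_obs();c=camrig.camera_info("wrist");a,d=camrig.grab_frame("wrist");np.savez('w4.npz',a=a,d=d,pos=o["tcp_pos"],ori=o["orientation"],**c)
b=a[230:350,190:320];cv2.imwrite('pics/w4.png',cv2.resize(b,None,fx=5,fy=5,interpolation=cv2.INTER_CUBIC));print(o["tcp_pos"],o["orientation"])
E
```

```text
clock: 6.45
tcp_pos: [0.4774, 0.0353, 0.1156]
orientation: [-1.603, -2.7, 0.002]
contact_force: [0.6, -0.2, -1.0]
grip_width: 0.0168
gripper_force: 39.2
[0.47742149 0.03527304 0.11560101] [-1.60262918e+00 -2.69971993e+00  2.31309676e-03]
```

View pics/w4.png

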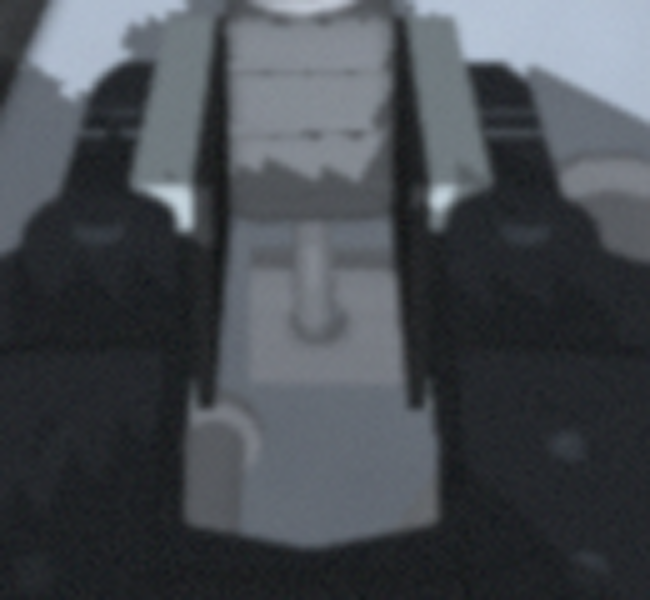

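The gap now shows the tab square to the tool: top face v 267–382, left end u 248. The hole's lower arc is at (320,342), so the hole centre is about (320,318) in the crop, and the hook is at u 315.

```bash
python3 - <<'E'
from h import *
f=np.load('w4.npz');c={k:f[k] for k in("camera_matrix","R","t")}
T=Ro.from_rotvec(f['ori'])
q=lambda u,v,z:(T.inv().apply(ray(c,190+u/5,230+v/5,z)-f['pos'])*1000).round(1)
for n,u,v in(('hole',320,318),('near',320,267),('far',320,382),('end',248,318)): print(n,q(u,v,.0265),ray(c,190+u/5,230+v/5,.0265))
print('hook arch',q(317,338,f['pos'][2]-.0718+.0095),q(317,225,f['pos'][2]-.0718+.0095))
o=r.get_obs();print(o['tcp_pos'],T.as_matrix().round(3).tolist())
E
```

```text
hole [-41.6   1.4  89.1] [ 0.49831946 -0.00057948  0.0265    ]
near [-34.    1.4  89.1] [0.4946773  0.00604507 0.0265    ]
far [-51.3   1.4  89. ] [ 0.503016  -0.0091218  0.0265   ]
end [-41.6  -7.9  89.1] [ 0.49022078 -0.00502802  0.0265    ]
hook arch [-24.5   0.8  62.3] [-10.7   0.8  62.3]
[0.47787585 0.03511153 0.11609247] [[-0.479, 0.878, -0.002], [0.878, 0.479, -0.0], [0.001, -0.002, -1.0]]
```

The manual's scale: shifts go in shares of 30 cm and turns go in shares of pi/2 rad. Converting my numbers, -0.0199 m is -0.0663, -0.01 m is -0.0333.

```bash
echo '[[[-0.0333, 0.0023, 0, 0, 0, 0], [-0.0663, 0.0023, 0, 0, 0, 0], [-0.0663, 0.0023, 0.0067, 0, 0, 0], [-0.0663, 0.0023, 0.0167, 0, 0, 0]]]' | python3 drive.py; echo '[[[0, 0, 0.0067, 0, 0, 0], [0, 0, 0.0133, 0, 0, 0], [0, 0, 0.02, 0, 0, 0], [0, 0, 0.0267, 0, 0, 0]]]' | python3 drive.py
```

```text
clock: 6.9
tcp_pos: [0.489, 0.0171, 0.1119]
orientation: [1.608, 2.698, 0.001]
contact_force: [-0.2, -0.4, -0.7]
grip_width: 0.0169
gripper_force: 39.2
clock: 7.3
tcp_pos: [0.4885, 0.018, 0.1037]
orientation: [-1.605, -2.701, -0.0]
contact_force: [-0.0, -1.1, -0.3]
grip_width: 0.0171
gripper_force: 39.2
```

The tip is already 3 mm below the tab's top face with no contact force. I'll lower it fully and then check with a sideways tug.

In the tool's units: 0.0078 m is 0.026, 0.006 m is 0.02.

```bash
echo '[[[0, 0, 0.0067, 0, 0, 0], [0, 0, 0.0133, 0, 0, 0], [0, 0, 0.02, 0, 0, 0], [0, 0, 0.026, 0, 0, 0], [0, 0, 0.026, 0, 0, 0]]]' | python3 drive.py
python3 - <<'E'
from h import *
o=r.get_obs();P=np.array([.513,.0302]);y=.081
c_,s_=np.cos(y),np.sin(y);W=lambda p:P+np.array([c_*p[0]-s_*p[1],s_*p[0]+c_*p[1]])
# arc home: hook leg offset 22.5 + slack 1.5 to hole rim
for th in(.41,.3,.2,.1,0):
    h=W([20-40*np.cos(th),-15-40*np.sin(th)]);a=np.pi/2+y+th;d=np.array([np.cos(a),np.sin(a)])
    R=Ro.from_matrix(np.array([[d[0],d[1],0],[d[1],-d[0],0],[0,0,-1]]).T)
    print(th,h.round(4),*tool(tcp=[*(h+.0240*d),o["tcp_pos"][2]],rot=R))
E
```

```text
clock: 7.8
tcp_pos: [0.4884, 0.0178, 0.0958]
orientation: [-1.605, -2.7, 0.0]
contact_force: [-0.3, 0.0, -0.3]
grip_width: 0.0169
gripper_force: 39.2
0.41 [-13.6134 -32.1627] [-2.15117e+01 -2.77606e+01  7.60000e-03] [-0.0004 -0.0002  0.007 ]
0.3 [-15.4706 -28.1763] [-1.71225e+01 -2.74855e+01  8.20000e-03] [-0.0004 -0.0002  0.117 ]
0.2 [-16.77   -24.3951] [-1.31802e+01 -2.68185e+01  8.70000e-03] [-4.00e-04 -1.00e-04  2.17e-01]
0.1 [-17.6855 -20.5029] [-9.32420e+00 -2.57612e+01  8.90000e-03] [-4.00e-04 -1.00e-04  3.17e-01]
0 [-18.2078 -16.5388] [-5.59300e+00 -2.43243e+01  9.00000e-03] [-4.00e-04 -1.00e-04  4.17e-01]
```

In the tool's units: 0.0106 m is 0.0353, 0.0099 m is 0.033, 0.41 rad is 0.261.

```bash
echo '[[[0.0187, 0.0093, 0, 0, 0, 0.07], [0.0283, 0.019, 0, 0, 0, 0.1337], [0.0323, 0.0273, 0, 0, 0, 0.1974], [0.033, 0.0353, 0, 0, 0, 0.261], [0.033, 0.0353, 0, 0, 0, 0.261]]]' | python3 drive.py; echo '[[[0, 0, 0, 0, 0, 0], [0, 0, 0, 0, 0, 0]]]' | python3 drive.py
```

```text
clock: 8.3
tcp_pos: [0.4931, 0.0316, 0.0961]
orientation: [2.122, 2.316, -0.001]
contact_force: [-0.3, -0.3, -0.0]
grip_width: 0.017
gripper_force: 39.2
clock: 8.5
tcp_pos: [0.4931, 0.0315, 0.0961]
orientation: [-2.119, -2.319, 0.0]
contact_force: [-0.4, -0.5, -1.7]
grip_width: 0.0169
gripper_force: 39.3
```

In the tool's units: -0.13 m is -0.4333, -0.11 m is -0.3667.

```bash
echo '[[[0, 0, 0, 0, 0, 0], [0, 0, 0, 0, 0, 0], [0, 0, 0, 0, 0, 0]]]' | python3 drive.py .024; echo '[[[0, 0, -0.0333, 0, 0, 0], [0, 0, -0.1, 0, 0, 0], [0, 0, -0.2333, 0, 0, 0], [0, 0, -0.3667, 0, 0, 0], [0, 0, -0.4333, 0, 0, 0]]]' | python3 drive.py; echo '[[[0, 0, 0, 0, 0, 0], [0, 0, 0, 0, 0, 0]]]' | python3 drive.py .045
python3 - <<'E'
from h import *
o=r.get_obs();c=camrig.camera_info("wrist");a,d=camrig.grab_frame("wrist");np.savez('w5.npz',a=a,d=d,pos=o["tcp_pos"],ori=o["orientation"],**c)
b=a[0:300,130:400];cv2.imwrite('pics/w5.png',cv2.resize(b,None,fx=2,fy=2,interpolation=cv2.INTER_CUBIC));print(o["tcp_pos"],o["orientation"])
E
```

```text
clock: 8.8
tcp_pos: [0.4933, 0.0317, 0.0962]
orientation: [2.121, 2.317, 0.001]
contact_force: [-0.2, 0.1, 0.4]
grip_width: 0.0241
gripper_force: 0.0
clock: 9.3
tcp_pos: [0.4943, 0.0322, 0.23]
orientation: [2.119, 2.315, 0.006]
contact_force: [0.7, -0.3, -0.2]
grip_width: 0.0239
gripper_force: 0.0
clock: 9.5
tcp_pos: [0.4931, 0.0315, 0.2267]
orientation: [2.121, 2.316, 0.001]
contact_force: [-0.6, -0.4, -0.6]
grip_width: 0.0452
gripper_force: 0.0
[0.49312729 0.03149024 0.22665253] [2.12092465e+00 2.31619227e+00 8.35994163e-04]
```

View pics/w5.png

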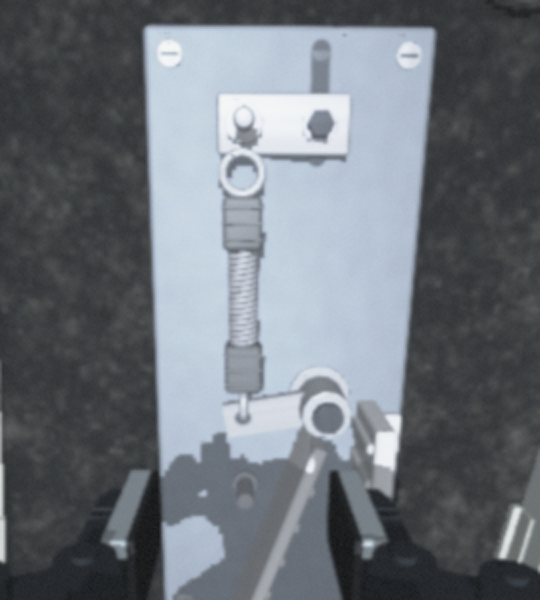

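The crop (scale 2, offset 130,0) shows the hook in the tab hole at (243,418) with the spring lying along the press line. The eye plug is at (243,222), the eye at (243,173) just short of the post, and the post head at (244,116).

```bash
python3 - <<'E'
from h import *
f=np.load('w5.npz');c={k:f[k] for k in("camera_matrix","R","t")}
T=Ro.from_rotvec(f['ori']);x=T.as_matrix()[:,0];print('x angle',np.degrees(np.arctan2(x[1],x[0])))
def P(n,u,v,z):
    p=ray(c,130+u/2,v/2,z);print(n,(T.inv().apply(p-f['pos'])*1000).round(1),p.round(4))
P('post',244,116,.0335);P('post topbase',244,116,.0345);P('eye',243,173,.0165);P('eyeplug top',243,222,.0265);P('hookplug top',243,367,.031);P('hole',243,418,.03)
P('plugend near eye',243,198,.0265);P('plugend2',243,247,.0265);P('nut',320,122,.0205)
P('footL',219,120,.0145);P('foot top',285,96,.0145);P('foot bot',285,157,.0145)
E
```

```text
x angle 95.03965442059142
post [111.3   0.3 193.1] [0.4838 0.1423 0.0335]
post topbase [111.2   0.3 192.1] [0.4838 0.1422 0.0345]
eye [ 9.010e+01 -2.000e-01  2.101e+02] [0.4853 0.1211 0.0165]
eyeplug top [ 6.890e+01 -1.000e-01  2.001e+02] [0.4872 0.1    0.0265]
hookplug top [ 2.800e+00 -1.000e-01  1.957e+02] [0.493  0.0342 0.031 ]
hole [-2.330e+01 -1.000e-01  1.967e+02] [0.4953 0.0082 0.03  ]
plugend near eye [ 7.910e+01 -1.000e-01  2.001e+02] [0.4863 0.1102 0.0265]
plugend2 [ 5.800e+01 -1.000e-01  2.001e+02] [0.4881 0.0892 0.0265]
nut [110.8  33.5 206.1] [0.517  0.1447 0.0205]
footL [112.4 -10.9 212.1] [0.4727 0.1424 0.0145]
foot top [122.1  18.3 212.1] [0.5009 0.1546 0.0145]
foot bot [ 97.   18.9 212.1] [0.5037 0.1297 0.0145]
```

```bash
echo '[[[0.1333, 0, 0.1, 0, 0, 0], [0.2283, 0, 0.2333, 0, 0, 0], [0.2283, 0, 0.3667, 0, 0, 0], [0.2283, 0, 0.4333, 0, 0, 0], [0.2283, 0, 0.465, 0, 0, 0]]]' | python3 drive.py .04 60; echo '[[[0, 0, 0, 0, 0, 0], [0, 0, 0, 0, 0, 0]]]' | python3 drive.py; echo '[[[0, 0, 0, 0, 0, 0], [0, 0, 0, 0, 0, 0], [0, 0, 0, 0, 0, 0], [0, 0, 0, 0, 0, 0]]]' | python3 drive.py .01 60
python3 - <<'E'
from h import *
o=r.get_obs();print(o['tcp_pos'],o['contact_force'],o['moment']);f=np.load('w5.npz');T=Ro.from_rotvec(f['ori']);print('in w5 frame',(T.inv().apply(o['tcp_pos']-f['pos'])*1000).round(1))
E
```

```text
clock: 10.05
tcp_pos: [0.4849, 0.0997, 0.0834]
orientation: [-2.117, -2.316, 0.008]
contact_force: [0.4, -0.4, -0.4]
grip_width: 0.0402
gripper_force: 0.0
clock: 10.25
tcp_pos: [0.4874, 0.0999, 0.087]
orientation: [2.122, 2.317, 0.0]
contact_force: [-0.5, 0.7, -1.0]
grip_width: 0.0402
gripper_force: 0.0
clock: 10.65
tcp_pos: [0.488, 0.0998, 0.0879]
orientation: [2.121, 2.315, 0.003]
contact_force: [0.2, -0.9, 6.5]
grip_width: 0.0162
gripper_force: 58.9
[0.48803922 0.09984591 0.08785944] [ 0.21020884 -0.86691278  6.48234418] [-0.08519276  0.18859903  0.02869555]
in w5 frame [ 68.6   0.8 138.8]
```

In the tool's units: -0.0185 m is -0.0617, -0.0162 m is -0.054, 0.22 rad is 0.1401.

```bash
echo '[[[-0.0127, 0, -0.0167, 0, 0.035, 0], [-0.0253, 0, -0.0323, 0, 0.07, 0], [-0.04, 0, -0.0477, 0, 0.105, 0], [-0.054, 0, -0.0617, 0, 0.1401, 0], [-0.054, 0, -0.0617, 0, 0.1401, 0]]]' | python3 drive.py; echo '[[[0.01, 0, 0.0007, 0, 0, 0], [0.02, 0, 0.0013, 0, 0, 0], [0.0333, 0, 0.0023, 0, 0, 0], [0.0467, 0, 0.0033, 0, 0, 0], [0.0467, 0, 0.0033, 0, 0, 0]]]' | python3 drive.py
python3 - <<'E'
from h import *
o=r.get_obs();c=camrig.camera_info("wrist");a,d=camrig.grab_frame("wrist");np.savez('w6.npz',a=a,d=d,pos=o["tcp_pos"],ori=o["orientation"],**c)
b=a[60:300,150:360];cv2.imwrite('pics/w6.png',cv2.resize(b,None,fx=2.5,fy=2.5,interpolation=cv2.INTER_CUBIC));print(o["tcp_pos"],o["orientation"])
f=np.load('w5.npz');T=Ro.from_rotvec(f['ori']);print('in w5 frame',(T.inv().apply(o['tcp_pos']-f['pos'])*1000).round(1),o['contact_force'])
E
```

```text
clock: 11.15
tcp_pos: [0.4893, 0.0816, 0.1055]
orientation: [-2.012, -2.187, -0.224]
contact_force: [-0.3, -0.6, -1.4]
grip_width: 0.016
gripper_force: 58.6
clock: 11.65
tcp_pos: [0.4872, 0.0982, 0.1072]
orientation: [-2.005, -2.193, -0.22]
contact_force: [1.3, -4.6, -2.2]
grip_width: 0.0163
gripper_force: 58.6
[0.48716258 0.09817385 0.10719982] [-2.00511072 -2.19348157 -0.22048691]
in w5 frame [ 67.   -0.2 119.4] [ 1.251598   -4.57462618 -2.15491772]
```

View pics/w6.png

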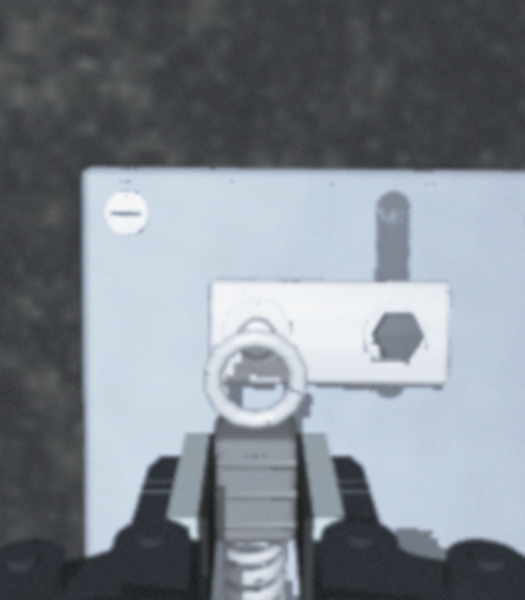

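Crop (scale 2.5, offset 150,60): the eye ring is at (256,378) and the post head behind it at (257,337), so they line up sideways. The pull reads 4.6 N. Next I'll work out the remaining distance.

```bash
python3 - <<'E'
from h import *
f=np.load('w6.npz');c={k:f[k] for k in("camera_matrix","R","t")};g=np.load('w5.npz')
T=Ro.from_rotvec(f['ori']);T5=Ro.from_rotvec(g['ori'])
d=f['d'];print('depth ring', [d[int(60+v/2.5),int(150+u/2.5)].round(4) for u,v in((256,417),(213,378),(299,378),(256,340))],'head',d[int(60+325/2.5),253])
K=c["camera_matrix"]
def back(u,v,z): 
    p=np.linalg.inv(K)@[150+u/2.5,60+v/2.5,1]*z;return c["R"].T@(p-c["t"])
dm=np.median([d[int(60+378/2.5),int(150+u/2.5)] for u in(212,214,298,300)])
for n,p in(('eye',back(256,378,dm+.0015)),('post',ray(c,150+257/2.5,60+337/2.5,.0335))):
    print(n,p.round(4),'w5',(T5.inv().apply(p-g['pos'])*1000).round(1),'tool',(T.inv().apply(p-f['pos'])*1000).round(1))
E
```

```text
depth ring [np.float32(0.151), np.float32(0.1484), np.float32(0.1483), np.float32(0.1464)] head 0.15808074
eye [0.4844 0.1345 0.0427] w5 [1.034e+02 1.000e-01 1.839e+02] tool [21.5  0.5 70.8]
post [0.4839 0.1422 0.0335] w5 [111.2   0.3 193.1] tool [27.1  0.7 81.5]
```

In the tool's units: 0.0076 m is 0.0253, 0.0017 m is 0.0057.

```bash
echo '[[[0.01, 0, 0.002, 0, 0, 0], [0.02, 0.0003, 0.0043, 0, 0, 0], [0.0253, 0.0007, 0.0057, 0, 0, 0], [0.0253, 0.0007, 0.0057, 0, 0, 0], [0.0253, 0.0007, 0.0057, 0, 0, 0]]]' | python3 drive.py
cat > look.py <<'E'
from h import *
o=r.get_obs();c=camrig.camera_info("wrist");a,d=camrig.grab_frame("wrist")
g=np.load('w5.npz');T5=Ro.from_rotvec(g['ori']);T=Ro.from_rotvec(o["orientation"])
W5=lambda p:T5.inv().apply(p-g['pos'])*1000
print('tcp w5',W5(o['tcp_pos']).round(1),'z',o['tcp_pos'][2],'F',o['contact_force'].round(1))
K,R,t=[np.array(c[k]) for k in("camera_matrix","R","t")]
v,u=np.mgrid[150:260,220:290];z=d[150:260,220:290]
X=(np.stack([(u-K[0,2])/K[0,0]*z,(v-K[1,2])/K[1,1]*z,z],-1)-t)@R
L=(X-o['tcp_pos'])@T.as_matrix()*1000   # tool mm
Q=W5(X.reshape(-1,3)).reshape(X.shape);Q[...,2]=X[...,2]*1000
ring=(L[...,0]>10.5)&(L[...,2]<74.5)&(L[...,2]>62)&(abs(L[...,1])<13)
p=L[ring];q=Q[ring];print('ring n',ring.sum(),'tool x',p[:,0].min().round(1),p[:,0].max().round(1),'y',p[:,1].min().round(1),p[:,1].max().round(1),'w5 x',q[:,0].max().round(1),'z',np.percentile(q[:,2],[5,50,95]).round(1))
hd=(abs(Q[...,1])<7)&(Q[...,0]>100)&(Q[...,0]<122)&(Q[...,2]>27)&(Q[...,2]<37)&~ring
h=Q[hd];
if len(h): print('head n',hd.sum(),'x',np.percentile(h[:,0],[2,50,98]).round(1),'y',np.percentile(h[:,1],[2,50,98]).round(1),'z',np.percentile(h[:,2],[2,50,98]).round(1))
cv2.imwrite('pics/l%.2f.png'%o['clock'],a)
E
python3 look.py
```

```text
clock: 12.2
tcp_pos: [0.4869, 0.1042, 0.107]
orientation: [-2.008, -2.191, -0.219]
contact_force: [0.8, -6.9, 0.2]
grip_width: 0.0161
gripper_force: 58.9
tcp w5 [7.300e+01 1.000e-01 1.196e+02] z 0.10699989618172168 F [ 0.8 -6.9  0.2]
ring n 1094 tool x 10.5 32.2 y -12.6 12.9 w5 x 120.0 z [40.8 43.7 47.6]
head n 217 x [107.  111.1 114.7] y [-4.2 -0.3  4.1] z [31.8 33.5 35. ]
```

In the tool's units: 0.0017 m is 0.0057, 0.0004 m is 0.0013.

```bash
echo '[[[0.0057, 0, 0.0013, 0, 0, 0], [0.0057, 0, 0.0013, 0, 0, 0]]]' | python3 drive.py; echo '[[[0.002, 0, 0.005, 0, -0.0089, 0], [0.0043, 0, 0.01, 0, -0.0178, 0], [0.0063, 0, 0.0153, 0, -0.0274, 0], [0.0083, 0, 0.0203, 0, -0.0363, 0], [0.0083, 0, 0.0203, 0, -0.0363, 0]]]' | python3 drive.py; python3 look.py
```

```text
clock: 12.45
tcp_pos: [0.4868, 0.1059, 0.107]
orientation: [-2.008, -2.191, -0.219]
contact_force: [-0.0, -8.5, 0.9]
grip_width: 0.0163
gripper_force: 58.9
clock: 12.95
tcp_pos: [0.4863, 0.11, 0.1017]
orientation: [-2.038, -2.226, -0.164]
contact_force: [0.8, -7.5, 0.7]
grip_width: 0.0163
gripper_force: 59.0
tcp w5 [ 78.9   0.  125. ] z 0.10165153194696366 F [ 0.8 -7.5  0.7]
ring n 1337 tool x 10.5 32.3 y -13.0 12.9 w5 x 122.2 z [32.8 35.8 40.4]
head n 15 x [113.7 115.2 115.7] y [-3.9 -0.9  2.9] z [30.2 31.6 31.9]
```

In the tool's units: 0.0089 m is 0.0297, 0.0071 m is 0.0237, -0.085 rad is -0.0541.

```bash
echo '[[[0.003, 0, 0.006, 0, -0.0108, 0], [0.0057, 0, 0.012, 0, -0.0216, 0], [0.0087, 0, 0.0177, 0, -0.0325, 0], [0.0113, 0, 0.0237, 0, -0.0433, 0], [0.0143, 0, 0.0297, 0, -0.0541, 0]]]' | python3 drive.py; echo '[[[0, 0, 0, 0, 0, 0]]]' | python3 drive.py; python3 look.py
```

```text
clock: 13.5
tcp_pos: [0.4859, 0.1152, 0.0936]
orientation: [-2.084, -2.274, -0.078]
contact_force: [1.0, -7.0, 2.2]
grip_width: 0.0161
gripper_force: 59.2
clock: 13.6
tcp_pos: [0.4858, 0.1157, 0.0937]
orientation: [-2.083, -2.275, -0.078]
contact_force: [0.3, -7.1, 2.1]
grip_width: 0.0162
gripper_force: 58.9
tcp w5 [ 8.460e+01 -1.000e-01  1.329e+02] z 0.09367359370185 F [ 0.3 -7.1  2.1]
ring n 1228 tool x 10.5 32.2 y -12.8 12.4 w5 x 122.2 z [23.8 25.8 32.8]
head n 153 x [107.6 111.1 114.7] y [-3.3 -0.3  3.6] z [33.4 34.2 35.1]
```

The head now shows through the ring (centre 111.1 mm against ring centre 111.2) with the ring at z ≈ 25 below it, so the eye is round the neck. I'll ease the tension onto the post and release.

In the tool's units: -0.0035 m is -0.0117, -0.003 m is -0.01.

```bash
echo '[[[-0.0033, 0, 0, 0, 0, 0], [-0.0067, 0, 0, 0, 0, 0], [-0.01, 0, 0, 0, 0, 0], [-0.0117, 0, 0, 0, 0, 0], [-0.0117, 0, 0, 0, 0, 0]]]' | python3 drive.py; echo '[[[0, 0, 0, 0, 0, 0], [0, 0, 0, 0, 0, 0], [0, 0, 0, 0, 0, 0]]]' | python3 drive.py .03; echo '[[[0, 0, -0.0333, 0, 0, 0], [0, 0, -0.1, 0, 0, 0], [0, 0, -0.2, 0, 0, 0], [0, 0, -0.3333, 0, 0, 0], [0, 0, -0.4333, 0, 0.0497, 0]]]' | python3 drive.py; echo '[[[0, 0, 0, 0, 0, 0], [0, 0, 0, 0, 0, 0]]]' | python3 drive.py
python3 - <<'E'
from h import *
o=r.get_obs();c=camrig.camera_info("wrist");a,d=camrig.grab_frame("wrist");np.savez('w7.npz',a=a,d=d,pos=o["tcp_pos"],ori=o["orientation"],**c)
K,R,t=[np.array(c[k]) for k in("camera_matrix","R","t")];g=np.load('w5.npz');T5=Ro.from_rotvec(g['ori'])
v,u=np.mgrid[0:384,0:512];X=(np.stack([(u-K[0,2])/K[0,0]*d,(v-K[1,2])/K[1,1]*d,d],-1)-t)@R
Q=T5.inv().apply((X-g['pos']).reshape(-1,3)).reshape(X.shape)*1000;Q[...,2]=X[...,2]*1000
print(o['orientation'],o['tcp_pos'])
# height map along spring line, max z in 4 mm bins
for x0 in range(-40,130,5):
    m=(abs(Q[...,1])<11)&(Q[...,0]>=x0)&(Q[...,0]<x0+5)&(d>0)
    if m.sum(): 
        zz=Q[m];w=zz[zz[:,2]>20];print(x0,zz[:,2].max().round(),'n>20',len(w),(w[:,1].min().round(1),w[:,1].max().round(1)) if len(w) else '')
E
```

```text
clock: 14.15
tcp_pos: [0.4862, 0.1121, 0.0935]
orientation: [-2.083, -2.274, -0.079]
contact_force: [1.2, -5.9, 1.3]
grip_width: 0.016
gripper_force: 59.0
clock: 14.45
tcp_pos: [0.4861, 0.114, 0.0935]
orientation: [-2.08, -2.274, -0.083]
contact_force: [1.0, 0.2, -0.4]
grip_width: 0.0299
gripper_force: 0.0
clock: 14.95
tcp_pos: [0.4871, 0.1055, 0.2261]
orientation: [-2.035, -2.234, -0.164]
contact_force: [1.1, -0.3, -0.2]
grip_width: 0.0299
gripper_force: 0.0
clock: 15.15
tcp_pos: [0.4873, 0.1023, 0.2238]
orientation: [-2.044, -2.229, -0.161]
contact_force: [0.7, -0.5, -0.4]
grip_width: 0.03
gripper_force: 0.0
[-2.04384809 -2.22881779 -0.1606745 ] [0.48734104 0.10227848 0.22378684]
-40 9.0 n>20 0 
-30 26.0 n>20 16 (np.float64(-8.4), np.float64(10.1))
-25 27.0 n>20 100 (np.float64(-9.4), np.float64(10.2))
-20 29.0 n>20 71 (np.float64(-9.4), np.float64(10.1))
-15 31.0 n>20 87 (np.float64(-9.3), np.float64(10.2))
-10 31.0 n>20 65 (np.float64(-9.4), np.float64(10.1))
-5 30.0 n>20 50 (np.float64(-9.2), np.float64(8.0))
0 30.0 n>20 84 (np.float64(-9.3), np.float64(8.0))
5 30.0 n>20 85 (np.
[... 529 characters left out ...]
-7.1), np.float64(5.9))
60 30.0 n>20 53 (np.float64(-7.1), np.float64(5.9))
65 30.0 n>20 43 (np.float64(-7.1), np.float64(5.9))
70 33.0 n>20 39 (np.float64(-7.8), np.float64(7.7))
75 243.0 n>20 2787 (np.float64(-11.0), np.float64(11.0))
80 244.0 n>20 1220 (np.float64(-11.0), np.float64(11.0))
85 251.0 n>20 743 (np.float64(-11.0), np.float64(11.0))
90 34.0 n>20 95 (np.float64(-8.6), np.float64(8.6))
95 33.0 n>20 99 (np.float64(-8.8), np.float64(7.8))
100 27.0 n>20 63 (np.float64(-10.7), np.float64(9.7))
105 35.0 n>20 71 (np.float64(-10.7), np.float64(9.7))
110 35.0 n>20 97 (np.float64(-9.7), np.float64(9.7))
115 33.0 n>20 40 (np.float64(-6.8), np.float64(6.7))
120 16.0 n>20 0 
125 10.0 n>20 0
```

Depth along the line shows the tab centred at about −18 mm, so the lever is home. The spring is level at z ≈ 30 and the ring lies round the post below the head. Next I'll straddle the grip.

```bash
cat > tg.py <<'E'
import sys
from h import *
px,py,z,yaw=map(float,sys.argv[1:])
y=.081;P=np.array([.513,.0302])+np.array([np.cos(y)*px-np.sin(y)*py,np.sin(y)*px+np.cos(y)*py])/1000
a=np.pi/2+y-yaw;d=np.array([np.cos(a),np.sin(a),0])
print(P,*tool(tcp=[*P,z],rot=Ro.from_matrix(np.array([d,[d[1],-d[0],0],[0,0,-1]]).T)))
E
python3 tg.py -59 -160 .2 .25
```

```text
[ 0.46713928 -0.13404918] [-0.2349 -0.0402 -0.0136] [-0.0202 -0.1543  0.2562]
```

In the tool's units: -0.225 m is -0.75, -0.18 m is -0.6, 0.256 rad is 0.163.

```bash
echo '[[[-0.15, -0.0267, -0.0087, 0, -0.0982, 0], [-0.3, -0.0533, -0.0167, 0, -0.098, 0.0382], [-0.45, -0.08, -0.0267, -0.0064, -0.098, 0.0828], [-0.6, -0.1067, -0.0367, -0.0127, -0.098, 0.1273], [-0.75, -0.1333, -0.0453, -0.0127, -0.098, 0.163]]]' | python3 drive.py .05; echo '[[[0, 0, 0, 0, 0, 0], [0, 0, 0, 0, 0, 0]]]' | python3 drive.py; python3 tg.py -59 -160 .088 .25
python3 - <<'E'
from h import *
o=r.get_obs();c=camrig.camera_info("wrist");a,d=camrig.grab_frame("wrist")
K,R,t=[np.array(c[k]) for k in("camera_matrix","R","t")]
v,u=np.mgrid[0:384,0:512];X=(np.stack([(u-K[0,2])/K[0,0]*d,(v-K[1,2])/K[1,1]*d,d],-1)-t)@R
D=(X[...,:2]-[.513,.0302])*1000;q=.081;Q=np.stack([np.cos(q)*D[...,0]+np.sin(q)*D[...,1],-np.sin(q)*D[...,0]+np.cos(q)*D[...,1],X[...,2]*1000],-1)
for y0 in range(-210,-60,10):
    m=(Q[...,1]>y0-2)&(Q[...,1]<y0+2)&(Q[...,2]>22)&(Q[...,2]<60)&(d>0)&(Q[...,0]<35)&(Q[...,0]>-120)
    if m.sum()>3: print(y0,m.sum(),np.percentile(Q[m],[3,50,97],axis=0)[:,[0,2]].round(1).tolist(),'expect x',round(20+(y0+15)*np.tan(.5),1))
E
```

```text
clock: 15.7
tcp_pos: [0.4659, -0.1246, 0.2003]
orientation: [-2.399, -2.025, 0.001]
contact_force: [0.9, 0.6, 0.1]
grip_width: 0.05
gripper_force: 0.0
clock: 15.9
tcp_pos: [0.4662, -0.1242, 0.2003]
orientation: [-2.399, -2.024, 0.001]
contact_force: [0.2, 0.2, -0.5]
grip_width: 0.05
gripper_force: 0.0
[ 0.46713928 -0.13404918] [-0.0097  0.0029  0.1123] [-0.0027 -0.0012 -0.0003]
-190 36 [[-76.8, 34.3], [-70.5, 40.2], [-65.4, 42.2]] expect x -75.6
-180 97 [[-81.4, 34.5], [-71.6, 40.6], [-61.1, 42.4]] expect x -70.1
-170 105 [[-75.7, 34.3], [-66.7, 40.7], [-55.9, 42.6]] expect x -64.7
-160 110 [[-70.3, 34.2], [-61.1, 40.5], [-50.3, 43.1]] expect x -59.2
-150 116 [[-65.0, 34.7], [-56.3, 40.5], [-45.0, 42.4]] expect x -53.8
-140 120 [[-59.2, 35.0], [-50.1, 40.9], [-39.8, 42.7]] expect x -48.3
-130 75 [[-53.6, 33.4], [-48.2, 37.5], [-39.4, 40.0]] expect x -42.8
-120 87 [[-44.1, 29.6], [-39.3, 54.1], [-32.3, 55.7]] expect x -37.4
-110 75 [[-37.4, 27.9], [-33.9, 54.1], [-28.9, 55.6]] expect x -31.9
-100 96 [[-31.8, 27.5], [-27.5, 53.7], [-21.3, 55.9]] expect x -26.4
-90 83 [[-26.3, 28.0], [-23.2, 54.1], [-17.8, 55.8]] expect x -21.0
-80 92 [[-20.9, 26.9], [-17.3, 54.3], [-11.8, 55.7]] expect x -15.5
-70 100 [[-19.9, 26.7], [-12.7, 53.9], [-6.9, 55.5]] expect x -10.0
```

The lever is home, and the grip is where expected (x ≈ −61 at y = −160, top z 42.5). I'll descend astride it.

In the tool's units: 0.112 m is 0.3733, 0.105 m is 0.35.

```bash
echo '[[[-0.0267, 0.0067, 0.1, 0, 0, 0], [-0.0267, 0.0067, 0.2, 0, 0, 0], [-0.0267, 0.0067, 0.3, 0, 0, 0], [-0.0267, 0.0067, 0.35, 0, 0, 0], [-0.0267, 0.0067, 0.3733, 0, 0, 0]]]' | python3 drive.py; echo '[[[0, 0, 0, 0, 0, 0]]]' | python3 drive.py
for p in "-57 -163" "-47 -166" "-37 -169" "-17 -173" "3 -177" "23 -179" "33 -180" "40 -180"; do python3 tg.py $p .088 .25; done
```

```text
clock: 16.45
tcp_pos: [0.467, -0.1297, 0.0878]
orientation: [-2.393, -2.029, 0.0]
contact_force: [0.1, -0.0, 0.2]
grip_width: 0.0498
gripper_force: 0.0
clock: 16.55
tcp_pos: [0.4674, -0.1305, 0.0888]
orientation: [-2.395, -2.029, -0.0]
contact_force: [-0.3, 0.2, 0.6]
grip_width: 0.05
gripper_force: 0.0
[ 0.46937545 -0.13687752] [-0.006   0.003   0.0007] [-0.002  -0.0019  0.0035]
[ 0.4795854  -0.13905857] [-0.0065  0.0134  0.0007] [-0.002  -0.0019  0.0035]
[ 0.48979535 -0.14123962] [-0.0069  0.0238  0.0007] [-0.002  -0.0019  0.0035]
[ 0.51005342 -0.14360828] [-0.0059  0.0442  0.0007] [-0.002  -0.0019  0.0035]
[ 0.53031149 -0.14597693] [-0.0049  0.0646  0.0006] [-0.002  -0.0019  0.0035]
[ 0.55040774 -0.14635215] [-0.002   0.0844  0.0006] [-0.002  -0.0019  0.0035]
[ 0.56045586 -0.14653975] [-0.0005  0.0944  0.0006] [-0.002  -0.0019  0.0035]
[ 0.56743291 -0.14597337] [0.0012 0.1012 0.0006] [-0.002  -0.0019  0.0035]
```

In the tool's units: 0.054 m is 0.18, 0.044 m is 0.1467.

```bash
echo '[[[-0.02, 0.04, 0, 0, 0, 0], [-0.0233, 0.08, 0, 0, 0, 0], [-0.0217, 0.1133, 0, 0, 0, 0], [-0.02, 0.1467, 0, 0, 0, 0], [-0.0183, 0.18, 0, 0, 0, 0]]]' | python3 drive.py; echo '[[[0.0017, 0.0333, 0, 0, 0, 0], [0.0033, 0.0667, 0, 0, 0, 0], [0.0067, 0.09, 0, 0, 0, 0], [0.01, 0.11, 0, 0, 0, 0], [0.01, 0.11, 0, 0, 0, 0]]]' | python3 drive.py; python3 tg.py 36 -180 .088 .25
```

```text
clock: 17.05
tcp_pos: [0.5206, -0.1472, 0.0896]
orientation: [-2.401, -2.025, -0.0]
contact_force: [-2.6, -1.7, 0.2]
grip_width: 0.0504
gripper_force: 1.3
clock: 17.55
tcp_pos: [0.5539, -0.1492, 0.0894]
orientation: [-2.4, -2.027, -0.002]
contact_force: [-2.4, -3.0, -0.1]
grip_width: 0.0499
gripper_force: 1.3
[ 0.56344603 -0.14629702] [0.0045 0.009  0.0015] [ 0.0007 -0.0014  0.0006]
```

In the tool's units: 0.006 m is 0.02, 0.003 m is 0.01.

```bash
for i in 1 ; do echo '[[[0.0033, 0.01, 0, 0, 0, 0], [0.0067, 0.02, 0, 0, 0, 0], [0.0067, 0.02, 0, 0, 0, 0]]]' | python3 drive.py; echo '[[[0, 0.0067, 0, 0, 0, 0], [0, 0.0133, 0, 0, 0, 0], [0, 0.0133, 0, 0, 0, 0]]]' | python3 drive.py|grep -E 'tcp|contact';echo '[[[0, 0.005, 0, 0, 0, 0], [0, 0.01, 0, 0, 0, 0], [0, 0.01, 0, 0, 0, 0]]]' | python3 drive.py|grep -E 'tcp|contact'; done
```

```text
clock: 17.85
tcp_pos: [0.5594, -0.1482, 0.0894]
orientation: [-2.4, -2.026, -0.002]
contact_force: [-1.5, -2.9, 0.0]
grip_width: 0.05
gripper_force: 1.3
tcp_pos: [0.5606, -0.1484, 0.0889]
contact_force: [-9.8, -0.8, 5.6]
tcp_pos: [0.5612, -0.1485, 0.0886]
contact_force: [-15.5, 1.7, 11.5]
```

```bash
cat > lev.py <<'E'
from h import *
c=camrig.camera_info("wrist");a,d=camrig.grab_frame("wrist")
K,R,t=[np.array(c[k]) for k in("camera_matrix","R","t")]
v,u=np.mgrid[0:384,0:512];X=(np.stack([(u-K[0,2])/K[0,0]*d,(v-K[1,2])/K[1,1]*d,d],-1)-t)@R
D=(X[...,:2]-[.513,.0302])*1000;q=.081;Q=np.stack([np.cos(q)*D[...,0]+np.sin(q)*D[...,1],-np.sin(q)*D[...,0]+np.cos(q)*D[...,1],X[...,2]*1000],-1)
for y0 in (-115,-100,-85,-70,-55,-15):
    m=(abs(Q[...,1]-y0)<3)&(Q[...,2]>(48 if y0<-20 else 22))&(Q[...,2]<(60 if y0<-20 else 31))&(d>0)&(abs(Q[...,0])<70)
    h=np.histogram(Q[m][:,0],bins=np.arange(-70,75,5));print(y0,[(int(e),int(n)) for n,e in zip(*h) if n>2])
# tab outline
m=(Q[...,2]>21)&(Q[...,2]<28.5)&(Q[...,0]>-32)&(Q[...,0]<5)&(Q[...,1]<0)&(Q[...,1]>-50)&(d>0)
w=Q[m];print('tab',len(w),w[:,:2].mean(0) if len(w) else '')
E
python3 lev.py
```

```text
-115 [(15, 148), (20, 240), (35, 16), (40, 247), (45, 246)]
-100 [(15, 169), (20, 266), (35, 22), (40, 280), (45, 281)]
-85 [(15, 186), (20, 304), (35, 21), (40, 320), (45, 323)]
-70 [(15, 145), (20, 249), (25, 35)]
-55 []
-15 []
tab 0
```

The jaw plate is now parallel to y at x ≈ 20, so the lever is at 0.5 rad with the jaws closed. I'll let it ride back home.

```bash
for p in "0 -178" "-30 -172" "-60 -161"; do python3 tg.py $p .088 .25; done
```

```text
[ 0.52740224 -0.14721639] [-0.0044 -0.0336  0.001 ] [-0.0114  0.0002  0.0009]
[ 0.49701513 -0.14366341] [-0.0059 -0.0641  0.0013] [-0.0114  0.0002  0.0009]
[ 0.46622347 -0.13512682] [-0.0027 -0.0959  0.0017] [-0.0114  0.0002  0.0009]
```

In the tool's units: -0.058 m is -0.1933, -0.01 m is -0.0333.

```bash
echo '[[[-0.0033, -0.0333, 0, 0, 0, 0], [-0.01, -0.0733, 0, 0, 0, 0], [-0.0167, -0.1133, 0, 0, 0, 0], [-0.02, -0.1533, 0, 0, 0, 0], [-0.0233, -0.1933, 0, 0, 0, 0]]]' | python3 drive.py; echo '[[[0, -0.04, 0, 0, 0, 0], [0.0067, -0.08, 0, 0, 0, 0], [0.01, -0.1133, 0, 0, 0, 0], [0.0133, -0.1333, 0, 0, 0, 0], [0.0133, -0.1333, 0, 0, 0, 0]]]' | python3 drive.py;  python3 tg.py -60 -161 .088 .25; python3 lev.py
```

```text
clock: 19.0
tcp_pos: [0.5072, -0.1462, 0.0897]
orientation: [-2.4, -2.027, -0.003]
contact_force: [-1.1, 0.4, 0.8]
grip_width: 0.0501
gripper_force: 0.6
clock: 19.5
tcp_pos: [0.4684, -0.1359, 0.0896]
orientation: [-2.4, -2.027, -0.001]
contact_force: [0.2, 0.1, 0.4]
grip_width: 0.0501
gripper_force: 0.0
[ 0.46622347 -0.13512682] [ 0.0004 -0.0023  0.0016] [-0.0002 -0.0009  0.0008]
-115 [(-45, 8), (-40, 200), (-35, 186), (-30, 3), (35, 230), (40, 325), (45, 94)]
-100 [(-35, 68), (-30, 252), (-25, 154), (35, 257), (40, 386), (45, 109)]
-85 [(-25, 194), (-20, 260), (-15, 91), (35, 278), (40, 435), (45, 111)]
-70 [(-20, 29), (-15, 310), (-10, 214), (-5, 31)]
-55 []
-15 []
tab 0
```

Lever home again, no contact force. I'll lift clear and verify the spring.

In the tool's units: -0.16 m is -0.5333, -0.12 m is -0.4.

```bash
echo '[[[0, -0.0067, -0.0333, 0, 0, 0], [0, -0.0067, -0.1333, 0, 0, 0], [0, -0.0067, -0.2667, 0, 0, 0], [0, -0.0067, -0.4, 0, 0, 0], [0, -0.0067, -0.5333, 0, 0, 0]]]' | python3 drive.py; echo '[[[0.1333, 0.0333, 0, 0, 0, -0.0318], [0.2667, 0.0667, 0, 0, 0, -0.0637], [0.4, 0.1, 0, 0, 0, -0.0955], [0.5, 0.1, 0, 0, 0, -0.1273], [0.5, 0.1, 0, 0, 0, -0.1592]]]' | python3 drive.py; echo '[[[0, 0, 0, 0, 0, 0], [0, 0, 0, 0, 0, 0], [0, 0, 0, 0, 0, 0]]]' | python3 drive.py
cat >> lev.py <<'E'
print('---')
for x0 in range(-40,140,10):
    m=(abs(Q[...,0]+20)<13)&(Q[...,1]>=x0)&(Q[...,1]<x0+10)&(d>0)&(Q[...,2]<60)&(Q[...,2]>21);w=Q[m]
    if len(w): print(x0,len(w),'z',w[:,2].max().round(1),'x',w[:,0].min().round(1),w[:,0].max().round(1),'y',w[:,1].min().round(1),w[:,1].max().round(1))
E
python3 lev.py
```

```text
clock: 20.05
tcp_pos: [0.4671, -0.1357, 0.2518]
orientation: [-2.4, -2.027, -0.002]
contact_force: [0.7, -0.0, -1.1]
grip_width: 0.0501
gripper_force: 0.0
clock: 20.55
tcp_pos: [0.5228, 0.0126, 0.251]
orientation: [-2.118, -2.319, -0.008]
contact_force: [-1.2, -0.2, 0.0]
grip_width: 0.05
gripper_force: 0.0
clock: 20.85
tcp_pos: [0.5217, 0.0059, 0.2498]
orientation: [-2.132, -2.307, -0.001]
contact_force: [0.3, -0.5, 0.2]
grip_width: 0.05
gripper_force: 0.0
-115 [(-45, 3), (-40, 23), (-35, 22), (35, 6), (40, 25), (45, 19)]
-100 [(-35, 7), (-30, 28), (-25, 18), (35, 14), (40, 28), (45, 24)]
-85 [(-25, 21), (-20, 22), (-15, 5), (35, 6), (40, 25), (45, 22)]
-70 [(-20, 3), (-15, 28), (-10, 18), (35, 17), (40, 28), (45, 23)]
-55 [(-10, 14), (-5, 24), (0, 8), (35, 6), (40, 27), (45, 29)]
-15 [(-30, 22), (-25, 20), (-20, 17), (-15, 27), (-10, 27), (-5, 27), (0, 21), (5, 17), (40, 9), (45, 6)]
tab 538 [-11.80372974 -14.49487449]
---
-30 64 z 28.1 x -29.3 -7.4 y -22.8 -20.0
-20 181 z 30.8 x -29.3 -7.2 y -20.0 -10.0
-10 137 z 31.6 x -29.3 -7.2 y -9.8 -0.0
0 164 z 30.1 x -29.2 -11.0 y 0.0 9.6
10 201 z 31.0 x -29.1 -10.7 y 10.0 20.0
20 108 z 30.2 x -28.4 -11.7 y 20.0 29.5
30 99 z 29.2 x -26.7 -13.5 y 30.2 40.0
40 104 z 29.4 x -27.1 -13.4 y 40.0 49.3
50 118 z 30.2 x -26.9 -13.1 y 50.2 59.4
60 107 z 30.9 x -26.4 -13.8 y 60.1 70.0
70 149 z 33.5 x -29.2 -11.4 y 70.0 80.0
80 244 z 34.0 x -29.4 -11.2 y 80.0 90.0
90 235 z 33.9 x -29.4 -11.1 y 90.1 99.5
100 140 z 34.3 x -31.1 -10.1 y 100.8 110.0
110 211 z 35.8 x -31.0 -10.0 y 110.0 120.0
120 4 z 25.5 x -25.2 -19.7 y 120.0 120.9
```

Depth shows the tab at y ≈ −15 (lever home), the spring stretched along its line with the hook in the tab, and the ring round the post at z ≈ 25 below the head. The gripper is clear, so I'll hand in.

```bash
python3 -c "
from bench import r, camrig
print(r.hand_in())"
```

```text
the job is handed in; nothing more can be done
None
```

The spring is on: its hook is in the tab hole and its eye is round the post's neck. I pushed the jaws closed and the lever sprang back to its stop; the job was handed in at about 21 s with the gripper clear, and I don't have the verdict.

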